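# Clamp a new handle to a dish-brush head in a squeeze-grip glue-up clamp

## Task

Take the loose wooden handle from the chopping board, lay it along the blue fork clip and push it down past the sprung orange keeper until it rests on the bottom of the fork with the keeper snapped back over it. Then pump the clamp's two black squeeze levers until the jaw pad pushes the handle against the brush head and the pad's gauge stands in the green: white band gone into the sleeve, red band still outside it (do not press on into the red). Work the jaw only with the levers, leave the lemon, garlic and timer alone, and finish while still holding the levers squeezed at that pressure (the clamp slackens if you let go).

Things in the scene. Friction and masses are not known exactly. Their poses are not given: they have to be found in the camera images.
- handle_center (a point): centre of the loose new brush handle: a pale wooden octagonal rod, 110 mm long, 16 mm across its flats, 40 g, lying flat on the chopping board (board 21 mm thick, lying on the worktop); x axis along the rod, either way round; z up
- jig: the fixed glue-up clamp: wooden base 315 x 84 x 12 mm with blue steel parts, at most 75 mm tall; origin on the worktop; x is the clamping direction, from the black levers (x -190 to -85 mm) over the blue housing (-105 to -60) and jaw pad to fork clip (48 to 132) and brush head (150 to 188); z up
- clip_seat (a point): centre of the handle when seated, 90 mm ahead of the jig origin, 48 mm above the worktop; axes as the jig. Fork: two blue saddles 12 mm wide, 36 mm before and behind this point, floor 8 mm below it; fixed prongs at -y, 9 mm from the axis, tips 22 mm above it; keeper at +y. Between the saddles 60 mm along x are free for fingers, to 25 mm below. The seated handle slides easily along x
- keeper (a joint): sprung orange hinged keeper of the fork clip, rad: 0 closed, grows as it is pushed out to +y. One part with two sloping noses over the saddles, reaching to 4 mm from the axis, tops 26 mm above it. It opens about 0.11 to let the handle past, for 3 to 8 N of downward push, and snaps back by itself, to below 0.03
- brush_head: wooden dish-brush head with bristles, 38 x 52 x 30 mm, held fixed in the clamp against the blue end plate; its flat face towards the handle is 60 mm ahead of clip_seat (the handle's end when seated there is 55 mm ahead). Origin at the jig's origin
- squeeze_point (a point): midpoint between the two black squeeze levers, 48 mm above the worktop, 165 mm behind the jig origin: squeeze here from above, fingers closing along jig y. Levers 24 mm high (36 to 60 above the worktop), 9 mm thick, running along x, ending 20 mm behind; 62 mm over their outsides here when open, 38 mm fully squeezed. Only worktop beneath
- lever_left (a joint): angle of the +y squeeze lever, rad: 0 open, 0.15 fully squeezed; the other is geared to mirror it; a light spring opens them (1 to 2 N a finger). Squeezing drives the bar forward by a pawl on 4 mm ratchet teeth: 87 mm per rad once the pawl meets a tooth (0 to 4 mm lost per stroke), 9 to 13 mm a full squeeze; opening fetches the pawl back
- clamp_bar: sliding toothed bar with gauge sleeve and jaw pad; slides along jig x up to 80 mm, starting 10 to 35 mm out; origin on the clamping axis (its x in the jig frame = how far it is out). A 3 N friction brake keeps it forward while the levers are open; under more load it slips back when they are let go
- pad_face (a point): centre of the front face of the round jaw pad, 26 mm in diameter, on the clamping axis; 13 mm behind clamp_bar's origin when the pad is free
- jaw_pad (a joint): how far the sprung jaw pad is pressed back into its sleeve, m: 0 free; spring 1 N per mm. The stem, 17 mm thick, bears from sleeve to pad a white band 5 mm, green 9 mm, red 5 mm: at 5 to 14 mm the white is in and the sleeve's edge stands on green; beyond 14 mm the red goes in: too hard, it crushes the joint
- lemon: yellow lemon, 78 x 55 x 56 mm, loose on the board; origin at its underside. Leave alone
- garlic: garlic bulb, 60 x 57 x 58 mm, loose on the board; origin at its underside. Leave alone
- timer: white round kitchen timer, 64 mm in diameter, 56 mm high, standing behind the clamp; origin at its underside. Leave alone

How it is judged:
By the outcome, as a careful person would: the job done as asked, in the order asked, and still so for the second after the job is handed in, while the arm keeps its last pose, push and grip.
It also fails if it takes over 72 s, if anything falls off the work surface, if the arm or the gripper's body presses on something with over 40 N, if the wrist force passes 120 N, or if a joint passes its speed limit or range.

## Robot

A 7-joint arm with a two-finger parallel gripper is mounted at the origin on a cart in front of the work surface, level with it; the furniture and walls round the work are solid. World frame = base frame: x ahead of the robot, y to its left, z up, the work surface at z = 0. Lengths are in m, angles in rad, forces in N, time in s.
With the tool pointing down it reaches from about 0.425 to 0.925 m from the base axis. Payload 6.8 kg.
Tool frame: the origin (TCP) lies at the very end of the fingers, on their centre line; the grasp point (between the pads) lies 19 mm behind it; z points along the fingers, y is the line along which they close (so a half turn about z gives the same grasp; the last joint's range is limited). The gripper opens to 85 mm and grips with 20 to 120 N. Pads are 22 mm wide; open, the fingers measure 114 mm over their backs; the gripper's body (76 mm by 85 mm) begins 54 mm behind the grasp point. The pads swing forward as they close: fully open they stand 13 mm farther back than shut.
Start: joints at [1.039, 0.477, 0.022, 1.555, -0.011, 1.109, -0.083], TCP at [0.278, -0.615, 0.231] pointing down, gripper open.
Joint ranges: [-2.96, 2.96], [-0.34, 2.1], [-1.41, 1.46], [0.24, 2.44], [-1.37, 4.51], [0.17, 1.92], [-2.96, 2.96]. Speed limits (rad/s): [2.39, 2.39, 3.14, 3.14, 3.14, 3.14, 3.14].

## Interface

Orientations are given as a rotation vector (axis times angle).
In Python, from bench import r gives the robot as it stands.
- The arm moves only by the shell command python3 -m jog 'ROWS' [FORCE]. ROWS is JSON, a list of rows, each an object of numbers: "fingers": the finger opening in m, from 0 to 0.0854; "x", "y", "z": the shift along the tool's x, y, z in m; "rx", "ry", "rz": the turn, a rotation vector about the tool's x, y, z in degrees. In form: [{"fingers": .., "x": .., "y": .., "z": .., "rx": .., "ry": .., "rz": ..}, ...]. A call has 1 to 8 rows; each row shifts and turns the commanded pose from where the row before left it, along the tool's axes as they then stand; what a row does not reach is not made up. A row lasts 1/8 s, in which the tool goes at most 62.5 mm and 10.7 degrees, less where a joint would pass 70% of its speed; a pose out of reach is approached as far as the arm can. A call is refused whole if a number of a shift passes 0.0625 or a number of a turn 10.7, either way. A call with a gripper value outside its range is refused whole. The fingers move at their own pace and stop on an object; FORCE is the grip in N (left out, the last holds). Time passes only in rows, so rows that do not move let the fingers close. It gives the time, the measured TCP pose, the force, the opening and the grip force at its end, in the units of the state.
- r.get_obs(): the state, without advancing time (a new reading comes with each control period).
- r.grab_frame(name): name is "scene" or "top" or "wrist"; returns (picture, depth): 480x640x3 uint8, red, green, blue; 480x640 float32, m along the optical axis (not along the pixel's ray), 0 where there is no reading.
- r.get_calibration(name): a dict with "mtx" (3x3 intrinsics, pixels), "dist" ([k1, k2, p1, p2, k3] as OpenCV has them; the pictures are not rectified), "extrinsics" (4x4, takes a point from camera to world coordinates). Camera axes: x right, y down, z forward; pixel columns grow to the right and rows downward; lengths in m; the calibration is good to about 2 mm. A picture is of the moment at which its call begins: read the wrist's pose just before it. get_calibration takes no time and is no camera call; for the wrist camera it gives the pose at the moment of the call.
- r.hand_in(): hands the job in; it is judged then, once.
Trained networks look in the newest picture that a camera, given by its name, has taken for a name from the list of things; names that differ only in an ending like _2 or _b are one class to them, and where a whole thing is asked for, a point or a joint stands for the part that bears it (a point fixed in the world has none). Each returns a list of dicts, best first, with "score" (0 to 1); they miss things now and then, are a little off and sometimes report something else, mostly with a low value. They report only what shows in the picture. A call takes as long as a camera call.
- r.search_frame(target, camera): "xyz" ([x, y, z] in m, in world coordinates, good to about 4 mm: the middle of the surface that is visible of it).
- r.landmark_of(target, camera): "xyz" ([x, y, z] in m, in world coordinates, good to about 4 mm: a listed point, or the origin of a listed thing).
The state is a dict: "clock": time; "joints": joint angles; "qvel": joint speeds; "tau": joint torques, N m; "tcp_pos": TCP position; "orientation": TCP orientation; "contact_force": force on the tool from outside, world axes, zero at the start; "moment": the same for the moment, N m; "grip_width": finger opening in m; "gripper_force": force on a finger pad.
Only numpy, scipy, OpenCV 4.12 (cv2) and the standard library are available. Lean on these libraries where they do the work, as an engineer would, in place of code of your own. Each camera call takes 0.05 s, during which the arm holds its last target. There are 200 camera calls.

## Working session

There is one attempt and no reset: what is moved stays moved. The work goes in short steps, Python scripts to look and compute and a shell command to move; the robot and the scene stay as the last step left them, time stands still between calls to the robot, and variables do not carry over. Pictures are saved under pics/ and viewed, at most 10 in all, crops included, and the job is handed in when it is done.

```bash
mkdir -p pics; cat > h.py <<'E'
import numpy as np,cv2,json
from bench import r
from scipy.spatial.transform import Rotation as R
def snap(c,f):
    p,d=r.grab_frame(c); cv2.imwrite('pics/'+f,p[:,:,::-1]); np.save('/tmp/d_'+c+'.npy',d); np.save('/tmp/p_'+c+'.npy',p); return p,d
def world(c,uv,depth,cal=None):
    k=cal or r.get_calibration(c); n=cv2.undistortPoints(np.array(uv,float).reshape(-1,1,2),np.array(k['mtx']),np.array(k['dist'])).reshape(-1,2)
    P=np.c_[n,np.ones(len(n))]*np.array(depth).reshape(-1,1); E=np.array(k['extrinsics']); return P@E[:3,:3].T+E[:3,3]
def st():
    o=r.get_obs(); print('t',o['clock'],'tcp',np.round(o['tcp_pos'],4),'R',np.round(R.from_rotvec(o['orientation']).as_matrix(),3).tolist(),'F',np.round(o['contact_force'],1),'w',round(o['grip_width'],4),'g',o['gripper_force'],'q',np.round(o['joints'],2)); return o
E
python3 - <<'E'
from h import *
st()
for c in ['top','scene']:
    snap(c,c+'0.png')
    for t in ['handle_center','jig','clip_seat','squeeze_point','pad_face','clamp_bar','brush_head','timer','lemon','garlic']:
        print(c,t,[(np.round(a['xyz'],3).tolist(),round(a['score'],2)) for a in r.landmark_of(t,c)[:2]])
E
```

```text
t 0.0 tcp [ 0.2773 -0.6147  0.2303] R [[0.911, 0.411, -0.001], [0.411, -0.911, 0.002], [-0.0, -0.002, -1.0]] F [-0.2  0.1 -0.1] w 0.0854 g 0.0 q [ 1.04  0.48  0.02  1.56 -0.01  1.11 -0.08]
top handle_center [([0.556, 0.35, 0.02], 0.72), ([0.435, 0.26, 0.025], 0.57)]
top jig [([0.473, -0.161, 0.004], 0.76)]
top clip_seat [([0.473, -0.065, 0.047], 0.62)]
top squeeze_point [([0.472, -0.323, 0.045], 0.91)]
top pad_face [([0.469, -0.159, 0.046], 0.64)]
top clamp_bar [([0.472, -0.146, 0.047], 0.57), ([0.538, 0.427, 0.022], 0.47)]
top brush_head []
top timer [([0.642, -0.07, 0.001], 0.96)]
top lemon [([0.537, 0.427, 0.021], 0.95)]
top garlic [([0.557, 0.349, 0.019], 0.74)]
scene handle_center [([0.435, 0.261, 0.029], 0.79)]
scene jig [([0.468, -0.163, 0.002], 0.62)]
scene clip_seat []
scene squeeze_point [([0.466, -0.326, 0.047], 0.8)]
scene pad_face [([0.468, -0.156, 0.045], 0.55), ([0.465, -0.327, 0.046], 0.22)]
scene clamp_bar [([0.469, -0.144, 0.052], 0.67), ([0.467, -0.155, 0.044], 0.4)]
scene brush_head []
scene timer [([0.641, -0.074, -0.001], 0.78)]
scene lemon []
scene garlic [([0.558, 0.352, 0.022], 0.78)]
```

View pics/top0.png

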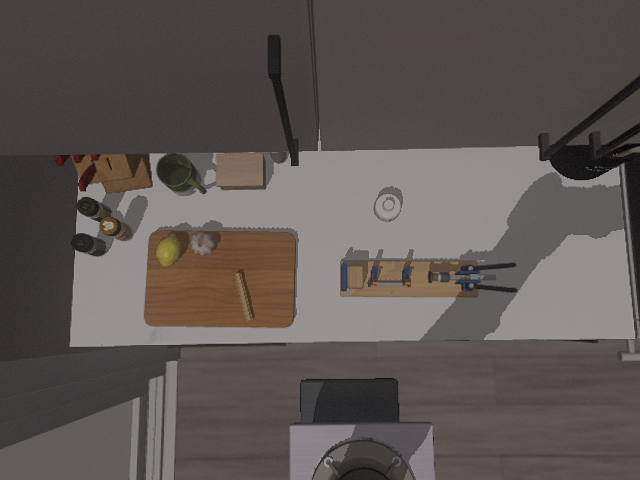

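View pics/scene0.png

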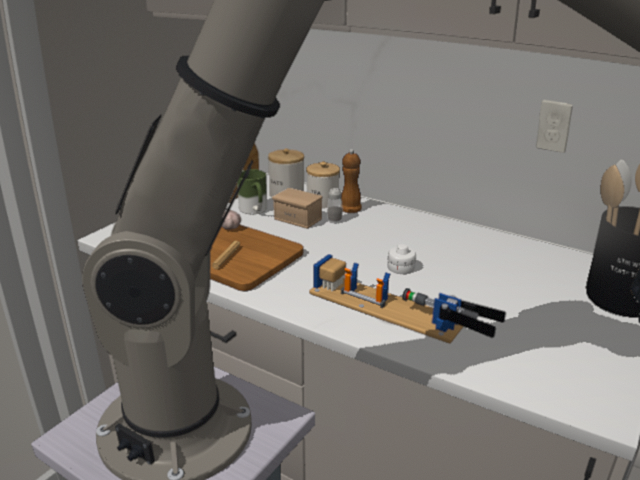

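The top view shows the rod on the board from (238,271) to (250,319). The jig has its brush head at left (348,277) and its levers at right (490,278), so jig x is about world +y and the keeper is on the robot side.

```bash
cat >> h.py <<'E'
def delta(target,yaw_deg_y):
    """shift in present tool axes to target, and rz (deg) to bring tool y to azimuth yaw_deg_y"""
    o=r.get_obs(); M=R.from_rotvec(o['orientation']).as_matrix(); d=M.T@(np.array(target)-o['tcp_pos'])
    a=np.degrees(np.arctan2(M[1,1],M[0,1])); print('tool shift mm',np.round(d*1000,1),'rz',round(-((yaw_deg_y-a+180)%360-180),1),'tilt deg',np.round(np.degrees([M[0,2],M[1,2]]),2))
E
python3 - <<'E'
from h import *
d=np.load('/tmp/d_top.npy')
uv=[(239,273),(249,316),(244,295)]
W=world('top',uv,[d[v,u] for u,v in uv]); print(W.round(4)); print(np.degrees(np.arctan2(*(W[0]-W[1])[[1,0]])))
p=np.load('/tmp/p_top.npy')
# jig base outline (wood color, low height)
s=world('top',[(u,v) for v in range(255,305) for u in range(335,485)],[d[v,u] for v in range(255,305) for u in range(335,485)])
m=(s[:,2]>0.007)&(s[:,2]<0.018); print(m.sum(), cv2.minAreaRect((s[m][:,:2]*1000).astype(np.float32)))
E
```

```text
[[0.4867 0.2699 0.0352]
 [0.3895 0.2468 0.0341]
 [0.4365 0.2579 0.0371]]
13.317528433904684
3289 ((468.032470703125, -118.97456359863281), (341.1821594238281, 113.4278793334961), 89.13200378417969)
```

```bash
python3 -m jog '[{"x":0.0433,"y":-0.0374},{"x":0.0433,"y":-0.0374},{"x":0.0433,"y":-0.0374},{"x":0.0433,"y":-0.0374},{"x":0.0433,"y":-0.0374},{"x":0.0433,"y":-0.0374},{"x":0.0433,"y":-0.0374},{"x":0.0433,"y":-0.0374}]'; python3 - <<'E'
from h import *
st()
snap('wrist','w0.png')
for t in ['jig','clip_seat','squeeze_point','pad_face','clamp_bar']:
    print(t,[(np.round(a['xyz'],4).tolist(),round(a['score'],2)) for a in r.landmark_of(t,'wrist')[:2]])
E
```

```text
t 1.1 tcp [ 0.2776 -0.6153  0.2313] R [[0.912, 0.411, 0.0], [0.411, -0.912, -0.0], [0.0, 0.0, -1.0]] F [-0.7 -0.9  0.6] w 0.0855 g 0.0 q [ 1.04  0.48  0.02  1.56 -0.01  1.11 -0.08]
jig []
clip_seat []
squeeze_point []
pad_face []
clamp_bar []validation failed for argument at $[0]...
```

View pics/w0.png

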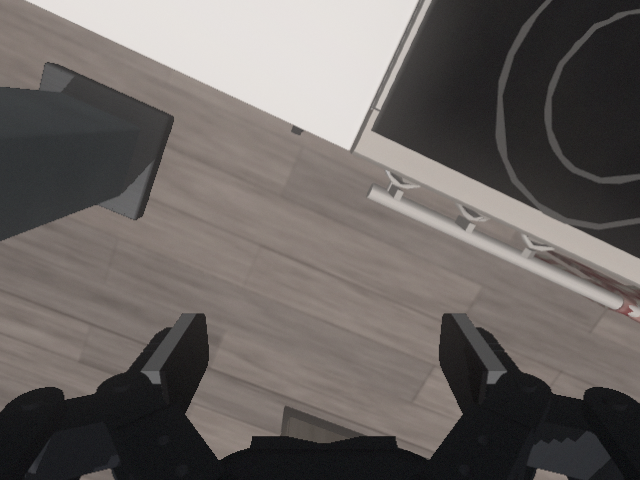

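The jog was refused, so the arm has not moved. The wrist view just shows the floor and the fingers at about (180,350) and (465,350). Rows probably need every key.

```bash
python3 -m jog '[{"fingers":0.085,"x":0.0433,"y":-0.0374,"z":0,"rx":0,"ry":0,"rz":0},{"fingers":0.085,"x":0.0433,"y":-0.0374,"z":0,"rx":0,"ry":0,"rz":0},{"fingers":0.085,"x":0.0433,"y":-0.0374,"z":0,"rx":0,"ry":0,"rz":0},{"fingers":0.085,"x":0.0433,"y":-0.0374,"z":0,"rx":0,"ry":0,"rz":0},{"fingers":0.085,"x":0.0433,"y":-0.0374,"z":0,"rx":0,"ry":0,"rz":0},{"fingers":0.085,"x":0.0433,"y":-0.0374,"z":0,"rx":0,"ry":0,"rz":0},{"fingers":0.085,"x":0.0433,"y":-0.0374,"z":0,"rx":0,"ry":0,"rz":0},{"fingers":0.085,"x":0.0433,"y":-0.0374,"z":0,"rx":0,"ry":0,"rz":0}]' && python3 - <<'E'
from h import *
st()
snap('wrist','w1.png')
for t in ['jig','clip_seat','squeeze_point','pad_face','clamp_bar']:
    print(t,[(np.round(a['xyz'],4).tolist(),round(a['score'],2)) for a in r.landmark_of(t,'wrist')[:2]])
E
```

```text
clock: 2.4
tcp_pos: [0.471, -0.1985, 0.2317]
orientation: [3.071, 0.66, 0.001]
contact_force: [0.8, 0.2, 0.3]
grip_width: 0.0849
gripper_force: 0.0
t 2.4 tcp [ 0.471  -0.1985  0.2317] R [[0.912, 0.411, 0.001], [0.411, -0.912, -0.0], [0.001, 0.001, -1.0]] F [0.8 0.2 0.3] w 0.0849 g 0.0 q [ 0.45  0.22 -0.2   1.93  0.05  1.   -0.92]
jig [([0.4691, -0.1623, 0.0024], 0.67)]
clip_seat [([0.4739, -0.0701, 0.0502], 0.7)]
squeeze_point []
pad_face [([0.4674, -0.1582, 0.0466], 0.75)]
clamp_bar [([0.4693, -0.161, 0.0011], 0.27)]
```

```bash
python3 -m jog '[{"fingers":0.085,"x":0.0197,"y":-0.0539,"z":0,"rx":0,"ry":0,"rz":0},{"fingers":0.085,"x":0.0197,"y":-0.0539,"z":0,"rx":0,"ry":0,"rz":0},{"fingers":0.085,"x":0.0197,"y":-0.0539,"z":0,"rx":0,"ry":0,"rz":0},{"fingers":0.085,"x":0.0197,"y":-0.0539,"z":0,"rx":0,"ry":0,"rz":0},{"fingers":0.085,"x":0.0197,"y":-0.0539,"z":0,"rx":0,"ry":0,"rz":0},{"fingers":0.085,"x":0.0197,"y":-0.0539,"z":0.01,"rx":0,"ry":0,"rz":0},{"fingers":0.085,"x":0.0197,"y":-0.0539,"z":0.02,"rx":0,"ry":0,"rz":0},{"fingers":0.085,"x":0.0197,"y":-0.0539,"z":0.03,"rx":0,"ry":0,"rz":10.5}]' && python3 - <<'E'
from h import *
st()
k=r.get_calibration('wrist'); p,d=snap('wrist','w2.png')
v,u=np.mgrid[0:480:2,0:640:2]; 
W=world('wrist',np.c_[u.ravel(),v.ravel()],d[v,u].ravel(),k)
m=(W[:,2]>0.031)&(W[:,2]<0.045)&(np.hypot(W[:,0]-.436,W[:,1]-.258)<0.08)&(d[v,u].ravel()>0)
print(m.sum()); rect=cv2.minAreaRect((W[m][:,:2]*1000).astype(np.float32)); print(rect, W[m].mean(0), np.percentile(W[m][:,2],[5,50,95]))
for t in ['handle_center']:
    print(t,[(np.round(a['xyz'],4).tolist(),round(a['score'],2)) for a in r.landmark_of(t,'wrist')[:2]])
c=W[m][:,:2]; e,V=np.linalg.eigh(np.cov(c.T)); print(np.degrees(np.arctan2(V[1,1],V[0,1])))
b=(W[:,2]>0.012)&(W[:,2]<0.031)&(np.hypot(W[:,0]-.436,W[:,1]-.258)<0.15);print('board z',np.median(W[b][:,2]))
E
```

```text
clock: 3.7
tcp_pos: [0.4391, 0.2485, 0.1765]
orientation: [-3.115, -0.407, -0.003]
contact_force: [0.5, -0.6, 0.5]
grip_width: 0.085
gripper_force: 0.0
t 3.7 tcp [0.4391 0.2485 0.1765] R [[0.966, 0.257, 0.002], [0.257, -0.966, 0.001], [0.002, -0.0, -1.0]] F [ 0.5 -0.6  0.5] w 0.085 g 0.0 q [-0.22  0.3  -0.49  1.99  0.18  0.89 -2.12]
754
((434.5649719238281, 259.8512268066406), (109.74398803710938, 14.934772491455078), 14.522621154785156) [0.4381483  0.26020939 0.03605189] [0.0331799  0.03639521 0.0381376 ]
handle_center [([0.4356, 0.2596, 0.0308], 0.65)]
-165.31176014005882
board z 0.020569728223285177
```

View pics/w1.png

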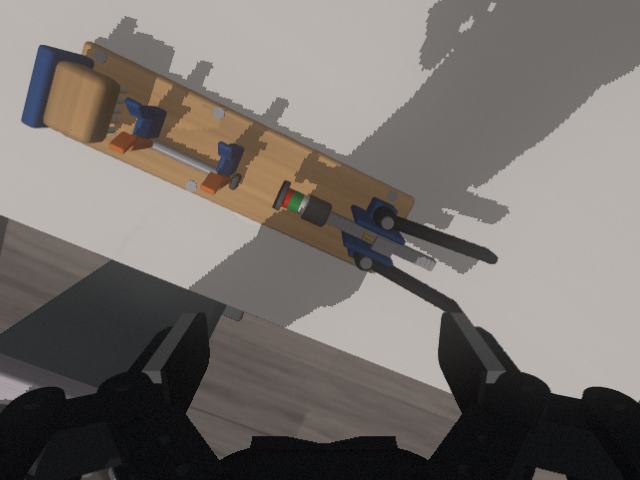

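The jig shows its pads and gauge at (283–330,195–208), the keeper noses at (130,143) and (213,183), and the prongs at (145,118) and (230,157). The handle estimates agree, so I'm descending to grasp.

```bash
python3 -m jog '[{"fingers":0.05,"x":-0.0014,"y":-0.0122,"z":0.03,"rx":0,"ry":0,"rz":0},{"fingers":0.05,"x":0,"y":0,"z":0.045,"rx":0,"ry":0,"rz":0},{"fingers":0.05,"x":0,"y":0,"z":0.045,"rx":0,"ry":0,"rz":0},{"fingers":0.05,"x":0,"y":0,"z":0.031,"rx":0,"ry":0,"rz":0},{"fingers":0.05,"x":0,"y":0,"z":0,"rx":0,"ry":0,"rz":0},{"fingers":0.005,"x":0,"y":0,"z":0,"rx":0,"ry":0,"rz":0},{"fingers":0.005,"x":0,"y":0,"z":0,"rx":0,"ry":0,"rz":0},{"fingers":0.005,"x":0,"y":0,"z":0,"rx":0,"ry":0,"rz":0}]' 50 && python3 -m jog '[{"fingers":0.005,"x":0,"y":0,"z":0,"rx":0,"ry":0,"rz":0},{"fingers":0.005,"x":0,"y":0,"z":0,"rx":0,"ry":0,"rz":0}]'; python3 -c "from h import *; st()"
```

```text
clock: 4.8
tcp_pos: [0.4347, 0.2595, 0.0273]
orientation: [-3.113, -0.416, -0.005]
contact_force: [-0.1, -1.3, 6.7]
grip_width: 0.0141
gripper_force: 49.9
clock: 5.05
tcp_pos: [0.4347, 0.2595, 0.0273]
orientation: [-3.113, -0.416, -0.005]
contact_force: [-0.1, -0.4, 6.0]
grip_width: 0.0144
gripper_force: 49.9
t 5.05 tcp [0.4347 0.2595 0.0273] R [[0.965, 0.263, 0.003], [0.263, -0.965, 0.001], [0.003, -0.0, -1.0]] F [-0.1 -0.4  6. ] w 0.0144 g 49.93229426443577 q [-0.34  0.53 -0.4   2.08  0.36  0.59 -2.3 ]
```

```bash
python3 -m jog '[{"fingers":0.03,"x":0,"y":0,"z":0,"rx":0,"ry":0,"rz":0},{"fingers":0.03,"x":0,"y":0,"z":0,"rx":0,"ry":0,"rz":0},{"fingers":0.03,"x":0,"y":0,"z":0.0,"rx":0,"ry":0,"rz":0}]' 50 && python3 -m jog '[{"fingers":0.03,"x":0,"y":0,"z":0.003,"rx":0,"ry":0,"rz":0},{"fingers":0.03,"x":0,"y":0,"z":0.0,"rx":0,"ry":0,"rz":0}]';  python3 -m jog '[{"fingers":0.005,"x":0,"y":0,"z":0,"rx":0,"ry":0,"rz":0},{"fingers":0.005,"x":0,"y":0,"z":0,"rx":0,"ry":0,"rz":0},{"fingers":0.005,"x":0,"y":0,"z":0,"rx":0,"ry":0,"rz":0}]'; python3 - <<'E'
from h import *
snap('wrist','w3.png')
E
```

```text
clock: 5.42
tcp_pos: [0.4334, 0.2593, 0.0256]
orientation: [-3.114, -0.417, -0.0]
contact_force: [-0.4, -0.6, -1.4]
grip_width: 0.0302
gripper_force: 0.0
clock: 5.68
tcp_pos: [0.4331, 0.2591, 0.0222]
orientation: [3.113, 0.417, -0.001]
contact_force: [0.1, 0.0, -0.5]
grip_width: 0.0298
gripper_force: 0.0
clock: 6.05
tcp_pos: [0.4334, 0.2593, 0.0226]
orientation: [-3.114, -0.417, -0.0]
contact_force: [0.1, -0.5, 0.2]
grip_width: 0.0148
gripper_force: 48.9
```

View pics/w3.png

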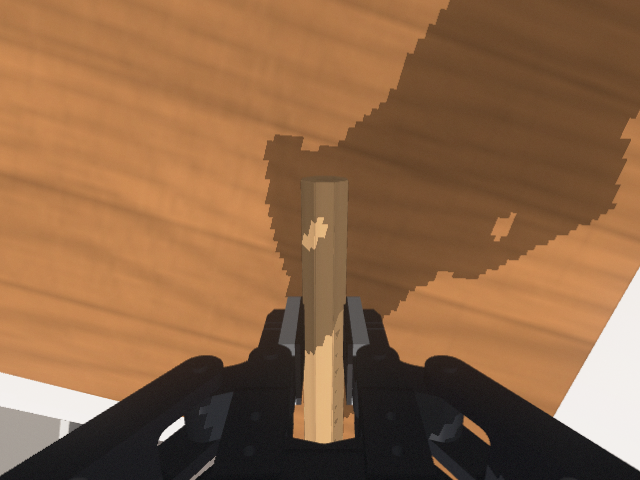

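The rod is gripped centrally between the pads, running from (325,180) to (325,440), with no wedge force. I'm lifting, turning it along world y and moving to just behind the fork.

```bash
python3 -m jog '[{"fingers":0.005,"x":0,"y":0,"z":-0.03,"rx":0,"ry":0,"rz":0},{"fingers":0.005,"x":0,"y":0,"z":-0.04,"rx":0,"ry":0,"rz":-10.68},{"fingers":0.005,"x":0,"y":0,"z":-0.04,"rx":0,"ry":0,"rz":-10.68},{"fingers":0.005,"x":0,"y":0,"z":-0.04,"rx":0,"ry":0,"rz":-10.68},{"fingers":0.005,"x":0,"y":0,"z":-0.03,"rx":0,"ry":0,"rz":-10.68},{"fingers":0.005,"x":0,"y":0,"z":0,"rx":0,"ry":0,"rz":-10.68},{"fingers":0.005,"x":0,"y":0,"z":0,"rx":0,"ry":0,"rz":-10.68},{"fingers":0.005,"x":0,"y":0,"z":0,"rx":0,"ry":0,"rz":-10.68}]' && python3 -m jog '[{"fingers":0.005,"x":-0.05,"y":0.005,"z":0,"rx":0,"ry":0,"rz":0},{"fingers":0.005,"x":-0.05,"y":0.005,"z":0,"rx":0,"ry":0,"rz":0},{"fingers":0.005,"x":-0.05,"y":0.005,"z":0,"rx":0,"ry":0,"rz":0},{"fingers":0.005,"x":-0.05,"y":0.005,"z":0,"rx":0,"ry":0,"rz":0},{"fingers":0.005,"x":-0.05,"y":0.005,"z":0,"rx":0,"ry":0,"rz":0},{"fingers":0.005,"x":-0.05,"y":0.005,"z":0,"rx":0,"ry":0,"rz":0},{"fingers":0.005,"x":-0.05,"y":0.005,"z":0,"rx":0,"ry":0,"rz":0},{"fingers":0.005,"x":-0.05,"y":0.004,"z":0,"rx":0,"ry":0,"rz":0}]' && python3 - <<'E'
from h import *
st()
k=r.get_calibration('wrist'); snap('wrist','w4.png'); np.save('/tmp/k4.npy',k,allow_pickle=True)
for t in ['jig','clip_seat','handle_center']:
    print(t,[(np.round(a['xyz'],4).tolist(),round(a['score'],2)) for a in r.landmark_of(t,'wrist')[:2]])
E
```

```text
clock: 7.1
tcp_pos: [0.4332, 0.259, 0.2025]
orientation: [2.214, 2.228, -0.0]
contact_force: [-0.0, -0.1, -0.2]
grip_width: 0.0142
gripper_force: 48.9
clock: 8.1
tcp_pos: [0.4723, -0.1424, 0.2026]
orientation: [2.221, 2.221, -0.0]
contact_force: [1.1, 0.1, -0.7]
grip_width: 0.0146
gripper_force: 48.9
t 8.1 tcp [ 0.4723 -0.1424  0.2026] R [[-0.0, 1.0, 0.0], [1.0, 0.0, -0.0], [-0.0, 0.0, -1.0]] F [ 1.1  0.1 -0.7] w 0.0146 g 48.86930175125599 q [ 0.71  0.27 -0.63  1.98  0.2   0.95 -0.02]
jig []
clip_seat [([0.4739, -0.0687, 0.0455], 0.64), ([0.6374, -0.0705, -0.0035], 0.61)]
handle_center [([0.4728, -0.1444, 0.209], 0.79)]
```

View pics/w4.png

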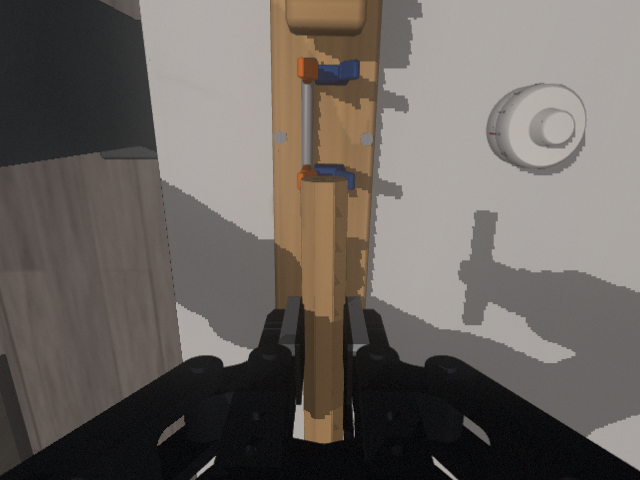

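The handle is held straight from (325,178) to (325,440). The fork is ahead, with noses at (307,68) and (307,178) and prongs at (350,70) and (347,178). The base edges are nearly parallel to the handle.

```bash
python3 - <<'E'
from h import *
k=np.load('/tmp/k4.npy',allow_pickle=True).item(); p=np.load('/tmp/p_wrist.npy').astype(int); d=np.load('/tmp/d_wrist.npy')
v,u=np.mgrid[0:480,0:640]; W=world('wrist',np.c_[u.ravel(),v.ravel()],d.ravel(),k); ok=d.ravel()>0
c=p.reshape(-1,3); Rr,G,B=c.T; uu,vv=u.ravel(),v.ravel()
org=ok&(Rr>120)&(B<60)&(Rr>2*G*0.9)&(vv<200)&(uu>285)&(uu<330)
blu=ok&(B>1.6*Rr)&(B>60)&(vv<200)&(uu>300)&(uu<370)
for n,m in [('org',org),('blu',blu)]:
  for a,b in [(40,110),(150,200)]:
    s=W[m&(vv>a)&(vv<b)]; print(n,len(s),'x',np.percentile(s[:,0],[2,50,98]).round(4),'y',np.percentile(s[:,1],[2,50,98]).round(4),'z',np.percentile(s[:,2],[2,50,98]).round(4))
    t=s[s[:,2]>0.06]; 
    if len(t): print('   top',len(t),'x',np.percentile(t[:,0],[2,50,98]).round(4),'y',np.percentile(t[:,1],[2,50,98]).round(4))
base=ok&(abs(W[:,2]-0.012)<0.004)&(vv<300)
for y in np.arange(-.12,.0,.02):
    s=W[base&(abs(W[:,1]-y)<.004)&(abs(W[:,0]-.47)<.06)]; print('base',y.round(3),np.percentile(s[:,0],[0.5,99.5]).round(4))
hd=ok&(abs(W[:,0]-.472)<.02)&(W[:,2]>.18)&(W[:,2]<.225)&(vv<290)
s=W[hd]; print('handle',s.mean(0).round(4),np.percentile(s[:,0],[1,99]).round(4),np.percentile(s[:,1],[1,99]).round(4),np.percentile(s[:,2],[1,50,90,99]).round(4)); 
for y in [-.13,-.12,-.11,-.1,-.092]:
    q=s[abs(s[:,1]-y)<.003]; print(y,q[:,0].min().round(4),q[:,0].max().round(4),np.percentile(q[:,2],90).round(4)) if len(q) else 0
E
```

```text
org 66 x [0.4561 0.457  0.4595] y [-0.042  -0.0367 -0.0317] z [0.0703 0.0726 0.0739]
   top 66 x [0.4561 0.457  0.4595] y [-0.042  -0.0367 -0.0317]
org 38 x [0.4547 0.4555 0.4577] y [-0.1129 -0.1065 -0.103 ] z [0.0585 0.0721 0.0737]
   top 36 x [0.4547 0.4555 0.4577] y [-0.1129 -0.107  -0.1031]
blu 436 x [0.4706 0.4859 0.4938] y [-0.0419 -0.0359 -0.0323] z [0.0391 0.0621 0.0706]
   top 245 x [0.4852 0.4895 0.4938] y [-0.042  -0.0374 -0.0326]
blu 199 x [0.4666 0.482  0.4921] y [-0.1135 -0.1061 -0.1039] z [0.0392 0.0582 0.0706]
   top 92 x [0.4845 0.49   0.4922] y [-0.1136 -0.1076 -0.1044]
base -0.12 [0.4296 0.5132]
base -0.1 [0.4305 0.5133]
base -0.08 [0.4304 0.5134]
base -0.06 [0.4312 0.5142]
base -0.04 [0.4311 0.5143]
base -0.02 [0.4321 0.5144]
handle [ 0.4724 -0.1045  0.2156] [0.4646 0.4802] [-0.125  -0.0869] [0.2061 0.2163 0.2177 0.2184]
-0.13 0.4798 0.4798 0.2117
-0.12 0.4646 0.4801 0.2177
-0.11 0.4644 0.4803 0.2178
-0.1 0.4646 0.4804 0.2177
-0.092 0.4644 0.4804 0.2177
```

```bash
python3 - <<'E'
from h import *
k=np.load('/tmp/k4.npy',allow_pickle=True).item(); p=np.load('/tmp/p_wrist.npy').astype(int); d=np.load('/tmp/d_wrist.npy')
v,u=np.mgrid[50:95,290:370]; W=world('wrist',np.c_[u.ravel(),v.ravel()],d[v,u].ravel(),k)
W=W[(abs(W[:,1]+.037)<.005)]
for x in np.arange(.450,.500,.002):
    s=W[abs(W[:,0]-x)<.001]
    if len(s): print(x.round(3),len(s),np.percentile(s[:,2],[10,50,90]).round(4))
E
```

```text
0.45 32 [0.0114 0.012  0.013 ]
0.452 26 [0.0115 0.0124 0.0132]
0.454 18 [0.011  0.0119 0.013 ]
0.456 52 [0.0702 0.0714 0.0725]
0.458 55 [0.072  0.0728 0.0736]
0.46 51 [0.071  0.0723 0.0733]
0.462 56 [0.0675 0.0693 0.0706]
0.464 77 [0.0212 0.0655 0.0676]
0.466 52 [0.0609 0.0623 0.0637]
0.468 51 [0.0401 0.0589 0.0609]
0.47 45 [0.0396 0.0403 0.0411]
0.472 45 [0.0391 0.0401 0.041 ]
0.474 45 [0.0394 0.0402 0.0408]
0.476 41 [0.0395 0.0404 0.0409]
0.478 34 [0.039  0.04   0.0411]
0.48 45 [0.0394 0.0403 0.0414]
0.482 62 [0.0395 0.0411 0.057 ]
0.484 48 [0.0573 0.0585 0.06  ]
0.486 49 [0.0604 0.0619 0.0629]
0.488 63 [0.0632 0.0646 0.0661]
0.49 53 [0.0664 0.0679 0.069 ]
0.492 58 [0.0129 0.0697 0.0706]
0.494 63 [0.0124 0.0692 0.0703]
0.496 30 [0.0116 0.0404 0.0688]
0.498 11 [0.0109 0.0125 0.0133]
```

```bash
python3 -m jog '[{"fingers":0.005,"x":0.035,"y":0,"z":0.02,"rx":0,"ry":0,"rz":0},{"fingers":0.005,"x":0.035,"y":0,"z":0.03,"rx":0,"ry":0,"rz":0.9},{"fingers":0.005,"x":0,"y":0,"z":0.03,"rx":0,"ry":0,"rz":0},{"fingers":0.005,"x":0,"y":0,"z":0.03,"rx":0,"ry":0,"rz":0},{"fingers":0.005,"x":0,"y":0,"z":0,"rx":0,"ry":0,"rz":0}]' 60 && python3 - <<'E'
from h import *
st(); delta([.4722,-.0725,.041],-.9)
E
```

```text
clock: 8.93
tcp_pos: [0.4706, -0.0689, 0.0911]
orientation: [-2.232, -2.205, 0.003]
contact_force: [-0.4, 0.1, -0.5]
grip_width: 0.0137
gripper_force: 63.1
t 8.925 tcp [ 0.4706 -0.0689  0.0911] R [[0.012, 1.0, -0.004], [1.0, -0.012, 0.001], [0.001, -0.004, -1.0]] F [-0.4  0.1 -0.5] w 0.0137 g 63.12680555507541 q [ 0.51  0.42 -0.6   2.11  0.35  0.72 -0.33]
tool shift mm [-3.7  1.9 50.1] rz 0.2 tilt deg [-0.25  0.07]
```

```bash
python3 -m jog '[{"fingers":0.005,"x":0,"y":0,"z":0,"rx":0,"ry":0,"rz":0}]' && python3 - <<'E'
from h import *
st(); delta([.4722,-.0725,.041],-.9)
k=r.get_calibration('wrist'); p,d=snap('wrist','w5.png')
v,u=np.mgrid[0:480,0:640]; W=world('wrist',np.c_[u.ravel(),v.ravel()],d.ravel(),k)
m=(d.ravel()>0)&(abs(W[:,0]-.472)<.02)&(W[:,2]>.09)&(W[:,2]<.115)&(v.ravel()<285); s=W[m]
for y in np.arange(-.06,-.01,.008):
    q=s[abs(s[:,1]-y)<.003]; print(y.round(3),np.percentile(q[:,0],[1,99]).round(4),np.percentile(q[:,2],90).round(4)) if len(q)>5 else 0
print(s[:,1].max())
b=(abs(W[:,2]-.07)<.02)&(abs(W[:,1]+.037)<.006)&(abs(W[:,0]-.474)<.025)
for x in np.arange(.452,.5,.002):
    q=W[b&(abs(W[:,0]-x)<.001)]
    if len(q)>4: print(x.round(3),len(q),np.percentile(q[:,2],[10,50,90]).round(4))
E
```

```text
clock: 9.05
tcp_pos: [0.473, -0.0698, 0.0935]
orientation: [2.237, 2.205, 0.001]
contact_force: [-0.0, 0.5, -0.8]
grip_width: 0.014
gripper_force: 63.1
t 9.05 tcp [ 0.473  -0.0698  0.0935] R [[0.014, 1.0, 0.001], [1.0, -0.014, 0.0], [0.0, 0.001, -1.0]] F [-0.   0.5 -0.8] w 0.014 g 63.127036560326815 q [ 0.52  0.41 -0.6   2.1   0.35  0.72 -0.32]
tool shift mm [-2.7 -0.8 52.5] rz 0.1 tilt deg [0.07 0.01]
-0.052 [0.4656 0.4811] 0.1083
-0.044 [0.4658 0.4811] 0.1087
-0.036 [0.4657 0.4815] 0.1087
-0.028 [0.466  0.4814] 0.1087
-0.02 [0.4662 0.4818] 0.1086
-0.012 [0.4663 0.4816] 0.1079
-0.013948362650712524
0.456 76 [0.0709 0.0718 0.0728]
0.458 132 [0.0588 0.0726 0.0737]
0.46 141 [0.0704 0.0722 0.0736]
0.462 139 [0.067  0.069  0.0709]
0.464 32 [0.0661 0.0672 0.0682]
0.484 41 [0.0584 0.0597 0.0607]
0.486 142 [0.0571 0.0615 0.0632]
0.488 148 [0.0598 0.0645 0.066 ]
0.49 141 [0.0656 0.0672 0.0688]
0.492 138 [0.0681 0.0696 0.0704]
0.494 104 [0.0685 0.0694 0.0704]
0.496 17 [0.0675 0.068  0.0686]
```

View pics/w5.png

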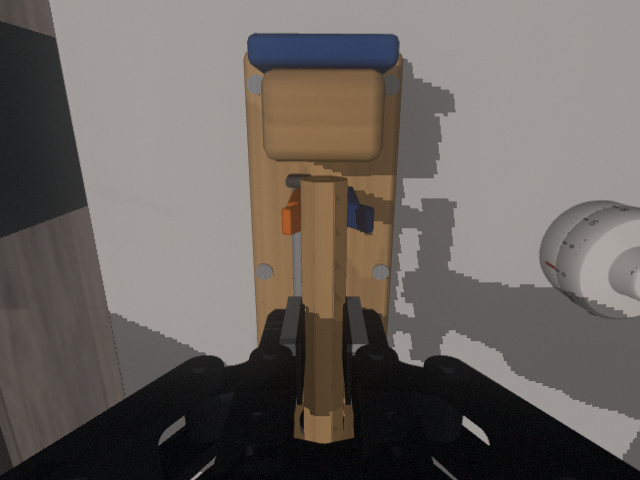

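The handle lies above the fork between the nose (290,217) and the prong (360,217). Its end is 4 mm too close to the head, so I correct that and push down.

```bash
python3 -m jog '[{"fingers":0.005,"x":-0.004,"y":-0.0008,"z":0,"rx":0,"ry":0,"rz":0},{"fingers":0.005,"x":0,"y":0,"z":0.018,"rx":0,"ry":0,"rz":0},{"fingers":0.005,"x":0,"y":0,"z":0.008,"rx":0,"ry":0,"rz":0},{"fingers":0.005,"x":0,"y":0,"z":0.008,"rx":0,"ry":0,"rz":0},{"fingers":0.005,"x":0,"y":0,"z":0.008,"rx":0,"ry":0,"rz":0}]' 80 && python3 -c "
from h import *
st()" && python3 -m jog '[{"fingers":0.005,"x":0,"y":0,"z":0.006,"rx":0,"ry":0,"rz":0},{"fingers":0.005,"x":0,"y":0,"z":0.004,"rx":0,"ry":0,"rz":0},{"fingers":0.005,"x":0,"y":0,"z":0.002,"rx":0,"ry":0,"rz":0}]'; python3 -c "
from h import *
st()"
```

```text
clock: 9.72
tcp_pos: [0.4736, -0.0744, 0.0507]
orientation: [2.237, 2.203, 0.004]
contact_force: [4.0, 0.4, 0.9]
grip_width: 0.0133
gripper_force: 83.0
t 9.725 tcp [ 0.4736 -0.0744  0.0507] R [[0.015, 1.0, 0.003], [1.0, -0.015, 0.0], [0.0, 0.003, -1.0]] F [4.  0.4 0.9] w 0.0133 g 82.9579396918416 q [ 0.48  0.49 -0.55  2.13  0.43  0.63 -0.38]
clock: 10.1
tcp_pos: [0.471, -0.0747, 0.0412]
orientation: [2.238, 2.204, -0.006]
contact_force: [-17.6, 1.5, 67.4]
grip_width: 0.0134
gripper_force: 91.2
t 10.1 tcp [ 0.471  -0.0747  0.0412] R [[0.015, 1.0, -0.002], [1.0, -0.015, -0.003], [-0.003, -0.002, -1.0]] F [-17.6   1.5  67.4] w 0.0134 g 91.22093506157398 q [ 0.47  0.5  -0.53  2.13  0.44  0.62 -0.4 ]
```

Bottomed out, and harder than needed. I'm easing off and then opening the fingers slightly.

```bash
python3 -m jog '[{"fingers":0.005,"x":0,"y":0,"z":-0.0015,"rx":0,"ry":0,"rz":0},{"fingers":0.005,"x":0,"y":0,"z":0,"rx":0,"ry":0,"rz":0}]' && python3 -m jog '[{"fingers":0.024,"x":0,"y":0,"z":-0.001,"rx":0,"ry":0,"rz":0},{"fingers":0.024,"x":0,"y":0,"z":0,"rx":0,"ry":0,"rz":0}]'; python3 - <<'E'
from h import *
st()
k=r.get_calibration('wrist'); p,d=snap('wrist','w6.png')
v,u=np.mgrid[0:480,0:640]; W=world('wrist',np.c_[u.ravel(),v.ravel()],d.ravel(),k); ok=d.ravel()>0
m=ok&(abs(W[:,1]+.037)<.006)&(abs(W[:,0]-.474)<.028)
for x in np.arange(.450,.5,.002):
    q=W[m&(abs(W[:,0]-x)<.001)]
    if len(q)>4: print(x.round(3),len(q),np.percentile(q[:,2],[10,50,90]).round(4))
cv2.imwrite('pics/w6c.png',cv2.resize(p[0:400,180:480,::-1],None,fx=1.5,fy=1.5))
E
```

```text
clock: 10.35
tcp_pos: [0.471, -0.0747, 0.0415]
orientation: [2.238, 2.204, -0.003]
contact_force: [-6.7, 0.6, 27.4]
grip_width: 0.0135
gripper_force: 86.1
clock: 10.6
tcp_pos: [0.4704, -0.0748, 0.0406]
orientation: [-2.238, -2.203, 0.003]
contact_force: [-0.6, -0.6, -0.7]
grip_width: 0.0241
gripper_force: 0.0
t 10.6 tcp [ 0.4704 -0.0748  0.0406] R [[0.015, 1.0, -0.002], [1.0, -0.015, -0.0], [-0.0, -0.002, -1.0]] F [-0.6 -0.6 -0.7] w 0.0241 g 0.0 q [ 0.47  0.5  -0.54  2.14  0.44  0.61 -0.4 ]
0.45 122 [0.0115 0.0122 0.0132]
0.452 111 [0.0115 0.0123 0.013 ]
0.454 65 [0.0118 0.0125 0.0132]
0.456 162 [0.0703 0.0716 0.0725]
0.458 289 [0.0583 0.0727 0.0736]
0.46 302 [0.0691 0.0722 0.0734]
0.462 307 [0.058  0.069  0.0707]
0.464 283 [0.0562 0.0657 0.0672]
0.466 240 [0.0607 0.0626 0.0642]
0.468 229 [0.0559 0.0592 0.0607]
0.47 209 [0.0554 0.0563 0.057 ]
0.472 212 [0.0555 0.0563 0.0569]
0.474 218 [0.0557 0.0564 0.057 ]
0.476 173 [0.0543 0.0555 0.0563]
0.478 202 [0.0524 0.0534 0.0546]
0.48 120 [0.0398 0.051  0.0527]
0.482 319 [0.0375 0.0412 0.0569]
0.484 363 [0.0304 0.0576 0.0598]
0.486 378 [0.0297 0.0607 0.0629]
0.488 421 [0.0323 0.0638 0.0658]
0.49 375 [0.0372 0.067  0.069 ]
0.492 316 [0.013  0.0694 0.0705]
0.494 294 [0.012  0.0691 0.0701]
0.496 145 [0.0116 0.0126 0.0681]
0.498 121 [0.0114 0.0122 0.0129]
```

View pics/w6c.png

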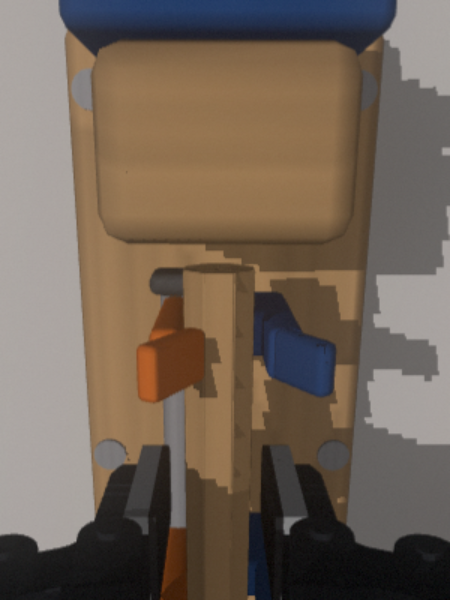

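The handle is seated (top at 0.0563, where 0.056 is expected). The orange nose (170,365) is back over its edge with the same profile as when closed. I'm rising straight out and going above the levers.

```bash
python3 -m jog '[{"fingers":0.024,"x":0,"y":0,"z":-0.03,"rx":0,"ry":0,"rz":0},{"fingers":0.024,"x":0,"y":0,"z":-0.045,"rx":0,"ry":0,"rz":0},{"fingers":0.03,"x":0,"y":0,"z":-0.045,"rx":0,"ry":0,"rz":0},{"fingers":0.085,"x":-0.051,"y":0,"z":0,"rx":0,"ry":0,"rz":0},{"fingers":0.085,"x":-0.051,"y":0,"z":0,"rx":0,"ry":0,"rz":0},{"fingers":0.085,"x":-0.051,"y":0,"z":0,"rx":0,"ry":0,"rz":0},{"fingers":0.085,"x":-0.051,"y":0,"z":0,"rx":0,"ry":0,"rz":0},{"fingers":0.085,"x":-0.051,"y":0,"z":0,"rx":0,"ry":0,"rz":0}]' && python3 -m jog '[{"fingers":0.085,"x":0,"y":0,"z":0,"rx":0,"ry":0,"rz":0}]' && python3 - <<'E'
from h import *
st(); delta([.4683,-.328,.027],-.9)
k=r.get_calibration('wrist'); np.save('/tmp/k7.npy',k,allow_pickle=True); p,d=snap('wrist','w7.png')
for t in ['squeeze_point','pad_face','handle_center','clip_seat']:
    print(t,[(np.round(a['xyz'],4).tolist(),round(a['score'],2)) for a in r.landmark_of(t,'wrist')[:2]])
E
```

```text
clock: 11.65
tcp_pos: [0.4668, -0.3311, 0.1604]
orientation: [-2.238, -2.203, 0.001]
contact_force: [0.9, 0.1, 0.8]
grip_width: 0.0851
gripper_force: 0.0
clock: 11.78
tcp_pos: [0.4656, -0.3345, 0.1599]
orientation: [-2.246, -2.195, 0.003]
contact_force: [-0.3, 0.9, 0.5]
grip_width: 0.0852
gripper_force: 0.0
t 11.775 tcp [ 0.4656 -0.3345  0.1599] R [[0.023, 1.0, -0.002], [1.0, -0.023, -0.001], [-0.001, -0.002, -1.0]] F [-0.3  0.9  0.5] w 0.0852 g 0.0 q [ 0.93  0.44 -0.53  1.84  0.28  0.93  0.25]
tool shift mm [  6.6   2.8 132.9] rz -0.4 tilt deg [-0.11 -0.03]
squeeze_point []
pad_face []
handle_center []
clip_seat []
```

View pics/w7.png

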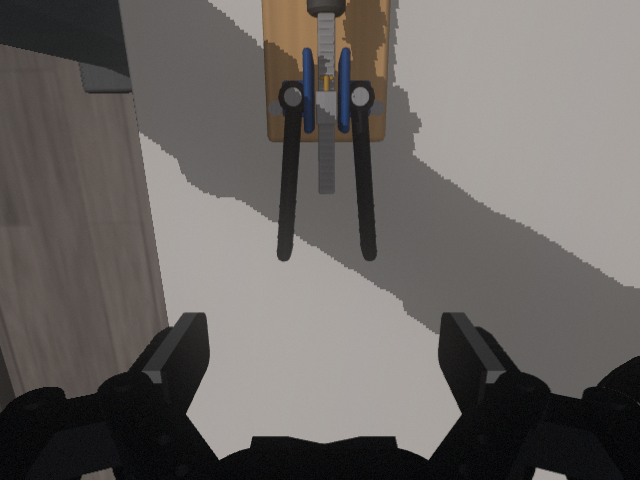

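The lever ends show at (285,255) and (368,255), roughly centred between the open fingers. I'm locating them metrically.

```bash
python3 - <<'E'
from h import *
k=np.load('/tmp/k7.npy',allow_pickle=True).item(); d=np.load('/tmp/d_wrist.npy')
v,u=np.mgrid[80:280,250:400]; W=world('wrist',np.c_[u.ravel(),v.ravel()],d[v,u].ravel(),k); W=W[(W[:,2]>.052)&(W[:,2]<.064)]
print('end y',W[:,1].min())
for y in [-.30,-.31,-.32,-.33,-.34]:
    s=W[abs(W[:,1]-y)<.003]; a=s[s[:,0]<.468]; b=s[s[:,0]>.468]
    if len(s): print(y,s[:,0].min().round(4),s[:,0].max().round(4),'mid',((s[:,0].min()+s[:,0].max())/2).round(4), 'z',np.median(s[:,2]).round(4),len(a),len(b))
E
```

```text
end y -0.3488032438518149
-0.3 0.4398 0.4963 mid 0.4681 z 0.0584 223 226
-0.31 0.438 0.4971 mid 0.4676 z 0.0594 142 142
-0.32 0.4368 0.4979 mid 0.4673 z 0.0594 142 138
-0.33 0.4356 0.4987 mid 0.4671 z 0.0594 138 125
-0.34 0.4349 0.4995 mid 0.4672 z 0.0593 130 129
```

```bash
python3 -m jog '[{"fingers":0.085,"x":0.003,"y":0.0015,"z":0.04,"rx":0,"ry":0,"rz":0},{"fingers":0.085,"x":0,"y":0,"z":0.04,"rx":0,"ry":0,"rz":0},{"fingers":0.085,"x":0,"y":0,"z":0,"rx":0,"ry":0,"rz":0},{"fingers":0.085,"x":0,"y":0,"z":0,"rx":0,"ry":0,"rz":0}]' && python3 - <<'E'
from h import *
st(); delta([.4671,-.329,.028],-1.1)
E
```

```text
clock: 12.52
tcp_pos: [0.4702, -0.3263, 0.0824]
orientation: [2.236, 2.205, 0.001]
contact_force: [0.4, -0.9, 0.8]
grip_width: 0.0848
gripper_force: 0.0
t 12.525 tcp [ 0.4702 -0.3263  0.0824] R [[0.014, 1.0, 0.001], [1.0, -0.014, -0.001], [-0.0, 0.001, -1.0]] F [ 0.4 -0.9  0.8] w 0.0848 g 0.0 q [ 0.88  0.54 -0.49  1.9   0.35  0.78  0.18]
tool shift mm [-2.7 -3.1 54.4] rz 0.3 tilt deg [ 0.08 -0.03]
```

```bash
python3 -m jog '[{"fingers":0.085,"x":-0.0027,"y":-0.003,"z":0.02,"rx":0,"ry":0,"rz":0.3},{"fingers":0.085,"x":0,"y":0,"z":0.034,"rx":0,"ry":0,"rz":0},{"fingers":0.085,"x":0,"y":0,"z":0,"rx":0,"ry":0,"rz":0},{"fingers":0.066,"x":0,"y":0,"z":0,"rx":0,"ry":0,"rz":0},{"fingers":0.066,"x":0,"y":0,"z":0,"rx":0,"ry":0,"rz":0}]' 40 && python3 - <<'E'
from h import *
st()
k=r.get_calibration('wrist'); np.save('/tmp/k8.npy',k,allow_pickle=True); p,d=snap('wrist','w8.png')
for t in ['pad_face','handle_center','clip_seat']:
    print(t,[(np.round(a['xyz'],4).tolist(),round(a['score'],2)) for a in r.landmark_of(t,'wrist')[:2]])
E
```

```text
clock: 13.15
tcp_pos: [0.4671, -0.3299, 0.0284]
orientation: [2.243, 2.197, 0.001]
contact_force: [-0.0, -0.3, -0.4]
grip_width: 0.0658
gripper_force: 0.0
t 13.15 tcp [ 0.4671 -0.3299  0.0284] R [[0.021, 1.0, 0.002], [1.0, -0.021, -0.001], [-0.001, 0.002, -1.0]] F [-0.  -0.3 -0.4] w 0.0658 g 0.0 q [ 0.85  0.62 -0.45  1.93  0.41  0.69  0.13]
pad_face []
handle_center []
clip_seat []
```

View pics/w8.png

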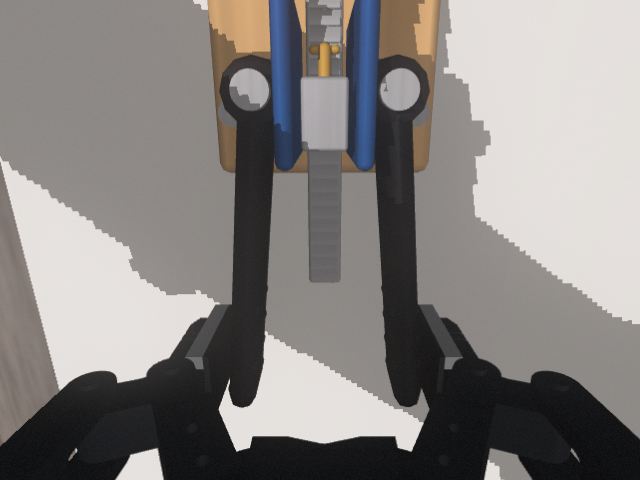

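The levers at (250,300) and (400,300) stand just inside the pads, and the bar's tail is at (325,282). I can track the bar by its tail, so I'm pumping the first stroke.

```bash
cat >> h.py <<'E'
def tail(tag='x'):
    k=r.get_calibration('wrist'); p,d=r.grab_frame('wrist')
    v,u=np.mgrid[0:400,316:335]; W=world('wrist',np.c_[u.ravel(),v.ravel()],d[v,u].ravel(),k)
    m=(W[:,2]>.035)&(W[:,2]<.062)&(W[:,1]<-.255)&(d[v,u].ravel()>0); s=W[m]
    t=np.median([s[(abs(W[m][:,0]-x)<.0008)][:,1].min() for x in np.percentile(s[:,0],[30,40,50,60,70])]); o=r.get_obs()
    print('tail y %.4f z %.4f w %.4f g %.1f F %s t %.2f'%(t,np.median(s[:,2]),o['grip_width'],o['gripper_force'],np.round(o['contact_force'],1),o['clock']))
def gauge():
    for c in ['top','scene']:
        r.grab_frame(c); print(c,[(t,[(np.round(a['xyz'],4).tolist(),round(a['score'],2)) for a in r.landmark_of(t,c)[:1]]) for t in ['pad_face','handle_center']])
E
python3 -c "from h import *; tail(); tail()"
python3 -m jog '[{"fingers":0.05,"x":0,"y":0,"z":0,"rx":0,"ry":0,"rz":0},{"fingers":0.039,"x":0,"y":0,"z":0,"rx":0,"ry":0,"rz":0},{"fingers":0.039,"x":0,"y":0,"z":0,"rx":0,"ry":0,"rz":0},{"fingers":0.039,"x":0,"y":0,"z":0,"rx":0,"ry":0,"rz":0}]' 30; python3 -c "from h import *; tail()"
python3 -m jog '[{"fingers":0.066,"x":0,"y":0,"z":0,"rx":0,"ry":0,"rz":0},{"fingers":0.066,"x":0,"y":0,"z":0,"rx":0,"ry":0,"rz":0},{"fingers":0.066,"x":0,"y":0,"z":0,"rx":0,"ry":0,"rz":0},{"fingers":0.066,"x":0,"y":0,"z":0,"rx":0,"ry":0,"rz":0}]' ; python3 -c "from h import *; tail()"
```

```text
tail y -0.3049 z 0.0547 w 0.0656 g 0.4 F [0.3 0.7 0.7] t 13.40
tail y -0.3052 z 0.0547 w 0.0658 g 0.4 F [1.2 0.2 1.3] t 13.45
clock: 13.95
tcp_pos: [0.4673, -0.3298, 0.0278]
orientation: [2.243, 2.197, 0.001]
contact_force: [2.4, -1.2, 5.8]
grip_width: 0.0392
gripper_force: 4.2
tail y -0.2939 z 0.0547 w 0.0391 g 4.2 F [ 2.7 -0.8  5.7] t 14.00
clock: 14.5
tcp_pos: [0.4659, -0.329, 0.0268]
orientation: [-2.244, -2.198, 0.0]
contact_force: [1.9, 1.5, -1.1]
grip_width: 0.0656
gripper_force: 1.0
tail y -0.2938 z 0.0547 w 0.0659 g 1.1 F [ 3.   1.4 -1.6] t 14.55
```

```bash

python3 -m jog '[{"fingers":0.072,"x":0,"y":0,"z":0,"rx":0,"ry":0,"rz":0},{"fingers":0.039,"x":0,"y":0,"z":0,"rx":0,"ry":0,"rz":0},{"fingers":0.039,"x":0,"y":0,"z":0,"rx":0,"ry":0,"rz":0},{"fingers":0.039,"x":0,"y":0,"z":0,"rx":0,"ry":0,"rz":0},{"fingers":0.039,"x":0,"y":0,"z":0,"rx":0,"ry":0,"rz":0}]' 30 | tail -2; python3 -c "from h import *; tail()"
python3 -m jog '[{"fingers":0.072,"x":0,"y":0,"z":0,"rx":0,"ry":0,"rz":0},{"fingers":0.072,"x":0,"y":0,"z":0,"rx":0,"ry":0,"rz":0},{"fingers":0.072,"x":0,"y":0,"z":0,"rx":0,"ry":0,"rz":0},{"fingers":0.072,"x":0,"y":0,"z":0,"rx":0,"ry":0,"rz":0}]'|tail -2 ; python3 -c "from h import *; tail(); gauge()"
```

```text
grip_width: 0.0392
gripper_force: 4.2
tail y -0.2820 z 0.0546 w 0.0390 g 4.2 F [ 1.4 -0.3  6.1] t 15.22
grip_width: 0.0718
gripper_force: 0.0
tail y -0.2821 z 0.0546 w 0.0719 g 0.0 F [ 0.2 -0.1 -0.4] t 15.78
top [('pad_face', [([0.4701, -0.1344, 0.0465], 0.51)]), ('handle_center', [([0.4693, -0.0731, 0.0457], 0.82)])]
scene [('pad_face', [([0.4677, -0.1348, 0.0461], 0.58)]), ('handle_center', [])]
```

```bash

python3 -m jog '[{"fingers":0.05,"x":0,"y":0,"z":0,"rx":0,"ry":0,"rz":0},{"fingers":0.039,"x":0,"y":0,"z":0,"rx":0,"ry":0,"rz":0},{"fingers":0.039,"x":0,"y":0,"z":0,"rx":0,"ry":0,"rz":0},{"fingers":0.039,"x":0,"y":0,"z":0,"rx":0,"ry":0,"rz":0}]' 30 | tail -2; python3 -c "from h import *; tail(); gauge()"
python3 -m jog '[{"fingers":0.072,"x":0,"y":0,"z":0,"rx":0,"ry":0,"rz":0},{"fingers":0.072,"x":0,"y":0,"z":0,"rx":0,"ry":0,"rz":0},{"fingers":0.072,"x":0,"y":0,"z":0,"rx":0,"ry":0,"rz":0},{"fingers":0.072,"x":0,"y":0,"z":0,"rx":0,"ry":0,"rz":0}]'|tail -2 ; python3 -c "from h import *; tail()"
```

```text
grip_width: 0.039
gripper_force: 4.2
tail y -0.2701 z 0.0546 w 0.0393 g 4.2 F [1.6 0.3 6.2] t 16.62
top [('pad_face', [([0.4696, -0.1221, 0.0451], 0.45)]), ('handle_center', [([0.4695, -0.0653, 0.049], 0.63)])]
scene [('pad_face', [([0.4661, -0.1219, 0.0455], 0.61)]), ('handle_center', [([0.4735, -0.0697, 0.0459], 0.59)])]
grip_width: 0.0722
gripper_force: 0.0
tail y -0.2700 z 0.0542 w 0.0721 g 0.0 F [ 0.6 -0.  -0.2] t 17.48
```

```bash
python3 -m jog '[{"fingers":0.078,"x":0,"y":0,"z":-0.04,"rx":0,"ry":0,"rz":0},{"fingers":0.078,"x":0,"y":0,"z":-0.05,"rx":0,"ry":0,"rz":0},{"fingers":0.078,"x":0.05,"y":0,"z":-0.05,"rx":0,"ry":0,"rz":0},{"fingers":0.078,"x":0.055,"y":0,"z":0,"rx":0,"ry":0,"rz":0},{"fingers":0.078,"x":0,"y":0,"z":0,"rx":0,"ry":0,"rz":0},{"fingers":0.078,"x":0,"y":0,"z":0,"rx":0,"ry":0,"rz":0}]' && python3 - <<'E'
from h import *
k=r.get_calibration('wrist'); p,d=snap('wrist','w9.png')
v,u=np.mgrid[0:480,0:640]; W=world('wrist',np.c_[u.ravel(),v.ravel()],d.ravel(),k).reshape(480,640,3)
m=(abs(W[:,:,0]-.470)<.003)&(d>0)
last=None
for row in range(0,330,3):
    q=m[row]
    if q.sum()<3: continue
    print(row,'y %.4f z %.4f'%tuple(np.median(W[row][q],0)[1:]),np.median(p[row][q],0).astype(int), end=' | ' if row%2 else '\n')
E
```

```text
clock: 18.23
tcp_pos: [0.4679, -0.2306, 0.1612]
orientation: [2.244, 2.198, -0.001]
contact_force: [-0.6, -1.1, 0.1]
grip_width: 0.0783
gripper_force: 0.0
0 y -0.0939 z 0.0560 [157 123  86]
3 y -0.0953 z 0.0560 [156 122  86] | 6 y -0.0969 z 0.0564 [156 123  86]
9 y -0.0983 z 0.0560 [156 123  86] | 12 y -0.0998 z 0.0563 [156 122  86]
15 y -0.1013 z 0.0567 [157 123  85] | 18 y -0.1028 z 0.0566 [155 122  85]
21 y -0.1044 z 0.0569 [156 121  86] | 24 y -0.1056 z 0.0556 [156 122  86]
27 y -0.1072 z 0.0563 [155 121  85] | 30 y -0.1087 z 0.0562 [156 122  85]
33 y -0.1104 z 0.0567 [155 121  84] | 36 y -0.1118 z 0.0564 [155 122  84]
39 y -0.1134 z 0.0566 [156 121  85] | 42 y -0.1149 z 0.0568 [153 119  84]
45 y -0.1164 z 0.0566 [105  82  59] | 48 y -0.1180 z 0.0569 [106  83  59]
51 y -0.1195 z 0.0567 [156 121  85] | 54 y -0.1210 z 0.0562 [156 122  85]
57 y -0.1231 z 0.0599 [122  96  68] | 60 y -0.1247 z 0.0607 [50 42 36]
63 y -0.1262 z 0.0605 [85 79 76] | 66 y -0.1278 z 0.0607 [78 74 72]
69 y -0.1290 z 0.0575 [59 48 42] | 72 y -0.1305 z 0.0565 [133  47  38]
75 y -0.1321 z 0.0567 [166  53  45] |
[... 2394 characters left out ...]
73 y -0.2505 z 0.0669 [76 74 75] | 276 y -0.2528 z 0.0662 [77 74 75]
279 y -0.2545 z 0.0670 [76 75 74] | 282 y -0.2566 z 0.0671 [77 75 75]
285 y -0.2588 z 0.0668 [76 75 75] | 288 y -0.2611 z 0.0666 [76 75 76]
291 y -0.2680 z 0.0558 [76 74 75] | 294 y -0.2958 z 0.0006 [104 101  98]
297 y -0.2987 z 0.0003 [103 101  98] | 300 y -0.3014 z 0.0003 [104 101  98]
303 y -0.3041 z 0.0005 [103 101  99] | 306 y -0.3070 z 0.0002 [104 101  99]
309 y -0.3096 z 0.0005 [104 101  99] | 312 y -0.3127 z 0.0001 [104 101  99]
315 y -0.3151 z 0.0006 [105 102  99] | 318 y -0.3181 z 0.0005 [105 102  99]
321 y -0.3211 z 0.0002 [106 102 100] | 324 y -0.3236 z 0.0009 [105 102 100]
327 y -0.3266 z 0.0007 [106 103 101] |
```

The gauge at rest shows red -0.130 to -0.134, green to -0.143 and white to -0.148. So the pad touches the handle with about 0 compression, and the handle is about at the head. One more stroke of about 9–10 mm, held, should finish it.

```bash
python3 -m jog '[{"fingers":0.085,"x":-0.055,"y":0,"z":0,"rx":0,"ry":0,"rz":0},{"fingers":0.085,"x":-0.05,"y":0,"z":0.03,"rx":0,"ry":0,"rz":0},{"fingers":0.085,"x":0,"y":0,"z":0.04,"rx":0,"ry":0,"rz":0},{"fingers":0.085,"x":0,"y":0,"z":0,"rx":0,"ry":0,"rz":0},{"fingers":0.085,"x":0,"y":0,"z":0,"rx":0,"ry":0,"rz":0}]' && python3 - <<'E'
from h import *
st(); delta([.4671,-.3295,.028],-1.1); tail()
E
```

```text
clock: 18.9
tcp_pos: [0.4666, -0.3352, 0.0921]
orientation: [2.244, 2.198, 0.001]
contact_force: [0.0, -0.7, 0.1]
grip_width: 0.0852
gripper_force: 0.0
t 18.9 tcp [ 0.4666 -0.3352  0.0921] R [[0.02, 1.0, 0.001], [1.0, -0.02, 0.0], [0.0, 0.001, -1.0]] F [ 0.  -0.7  0.1] w 0.0852 g 0.0 q [ 0.9   0.53 -0.5   1.89  0.34  0.81  0.2 ]
tool shift mm [ 5.7  0.3 64.1] rz -0.1 tilt deg [0.05 0.  ]
tail y -0.2701 z 0.0541 w 0.0849 g 0.0 F [ 0.1 -0.  -0.1] t 18.95
```

Down, then squeeze gently to 0.048 first and measure.

```bash
python3 -m jog '[{"fingers":0.085,"x":0.0055,"y":0,"z":0.03,"rx":0,"ry":0,"rz":0},{"fingers":0.085,"x":0,"y":0,"z":0.034,"rx":0,"ry":0,"rz":0},{"fingers":0.066,"x":0,"y":0,"z":0,"rx":0,"ry":0,"rz":0},{"fingers":0.055,"x":0,"y":0,"z":0,"rx":0,"ry":0,"rz":0},{"fingers":0.048,"x":0,"y":0,"z":0,"rx":0,"ry":0,"rz":0},{"fingers":0.048,"x":0,"y":0,"z":0,"rx":0,"ry":0,"rz":0},{"fingers":0.048,"x":0,"y":0,"z":0,"rx":0,"ry":0,"rz":0}]' 40 && python3 - <<'E'
from h import *
tail(); gauge()
k=r.get_calibration('top'); p,d=snap('top','t5.png')
# colour profile along clamp axis in top camera
for u in range(378,446):
    q=p[270:285,u]; w=world('top',[(u,277)],[d[277,u]],k)[0]; c=q.astype(int)
    print(u,'%.4f'%w[1],p[277,u],p[278,u],end=' | ' if u%2 else '\n') if 405<=u<=446 else 0
E
```

```text
clock: 19.82
tcp_pos: [0.4674, -0.3301, 0.0297]
orientation: [2.242, 2.196, 0.001]
contact_force: [-1.8, 2.2, 5.6]
grip_width: 0.0483
gripper_force: 5.7
tail y -0.2638 z 0.0544 w 0.0481 g 5.7 F [-1.5  1.7  6.1] t 19.88
top [('pad_face', [([0.4711, -0.1209, 0.0452], 0.52)]), ('handle_center', [([0.4702, -0.0686, 0.048], 0.9)])]
scene [('pad_face', [([0.4705, -0.164, 0.0009], 0.58)]), ('handle_center', [([0.4705, -0.0696, 0.0438], 0.62)])]
405 -0.1039 [141 116  87] [100  79  61] | 406 -0.1057 [144 118  90] [98 76 60]
407 -0.1083 [143 117  88] [94 74 57] | 408 -0.1099 [145 119  90] [98 78 59]
409 -0.1127 [112  90  72] [89 69 53] | 410 -0.1145 [106  87  67] [95 76 61]
411 -0.1168 [108  88  68] [94 77 60] | 412 -0.1196 [144 116  88] [145 119  89]
413 -0.1211 [72 60 53] [67 55 46] | 414 -0.1235 [49 49 48] [48 46 45]
415 -0.1252 [69 71 74] [72 75 78] | 416 -0.1285 [125  57  57] [123  55  55]
417 -0.1304 [148  48  47] [148  46  44] | 418 -0.1321 [87 87 57] [89 89 59]
419 -0.1349 [ 56 105  63] [ 54 105  64] | 420 -0.1370 [ 61 108  69] [ 55 106  63]
421 -0.1392 [ 57 110  66] [ 58 111  66] | 42
[... 221 characters left out ...]
74 70 70] [71 69 71]
429 -0.1558 [73 71 72] [73 70 70] | 430 -0.1586 [58 58 56] [58 56 54]
431 -0.1615 [107 102 105] [116 112 115] | 432 -0.1633 [107 106 108] [118 117 119]
433 -0.1659 [112 107 111] [121 118 120] | 434 -0.1686 [94 92 93] [111 110 113]
435 -0.1703 [109 105 107] [120 118 122] | 436 -0.1723 [114 110 112] [115 113 116]
437 -0.1750 [114 112 113] [121 119 123] | 438 -0.1768 [109 106 109] [120 117 121]
439 -0.1794 [112 112 113] [115 113 117] | 440 -0.1804 [111 110 111] [114 112 115]
441 -0.1839 [104 101 102] [114 112 115] | 442 -0.1862 [108 106 108] [124 122 125]
443 -0.1876 [99 97 99] [115 112 117] | 444 -0.1905 [107 103 106] [122 120 123]
445 -0.1924 [100  99 100] [116 113 117] |
```

White is gone and about 7.5 mm of green shows, so compression is about 6 mm. I'm squeezing 6 mm further to reach mid-green.

```bash
python3 -m jog '[{"fingers":0.045,"x":0,"y":0,"z":0,"rx":0,"ry":0,"rz":0},{"fingers":0.042,"x":0,"y":0,"z":0,"rx":0,"ry":0,"rz":0},{"fingers":0.042,"x":0,"y":0,"z":0,"rx":0,"ry":0,"rz":0},{"fingers":0.042,"x":0,"y":0,"z":0,"rx":0,"ry":0,"rz":0},{"fingers":0.042,"x":0,"y":0,"z":0,"rx":0,"ry":0,"rz":0}]' 40 && python3 - <<'E'
from h import *
tail()
k=r.get_calibration('top'); p,d=snap('top','t6.png')
for u in range(404,433):
    w=world('top',[(u,277)],[d[277,u]],k)[0]; print(u,'%.4f z%.3f'%(w[1],w[2]),p[277,u],end=' | ' if u%3 else '\n')
print()
# keeper/handle check and lever hold
for u in (366,372,378,384,390,396,402,408):
    w=world('top',[(u,277)],[d[277,u]],k)[0]; print(u,w.round(4),p[277,u])
print('handle',[(np.round(a['xyz'],4).tolist(),round(a['score'],2)) for a in r.landmark_of('handle_center','top')[:1]])
# keeper noses: orange points
v,u=np.mgrid[260:300,360:420]; W=world('top',np.c_[u.ravel(),v.ravel()],d[v,u].ravel(),k); c=p[v,u].reshape(-1,3).astype(int)
m=(c[:,0]>110)&(c[:,2]<60)&(c[:,0]>1.8*c[:,1]); print('orange',m.sum(),W[m].round(4).tolist())
E
```

```text
clock: 20.85
tcp_pos: [0.4673, -0.3303, 0.03]
orientation: [2.242, 2.196, 0.0]
contact_force: [-2.2, 1.6, 8.9]
grip_width: 0.0417
gripper_force: 9.0
tail y -0.2609 z 0.0540 w 0.0422 g 9.0 F [-2.   2.1  9.1] t 20.90
404 -0.1011 z0.059 [141 116  86] | 405 -0.1034 z0.059 [143 117  89]
406 -0.1058 z0.057 [144 120  91] | 407 -0.1089 z0.051 [141 115  87] | 408 -0.1108 z0.053 [145 118  91]
409 -0.1124 z0.057 [110  90  68] | 410 -0.1142 z0.060 [107  85  66] | 411 -0.1171 z0.056 [109  90  69]
412 -0.1188 z0.059 [143 116  89] | 413 -0.1208 z0.061 [66 55 45] | 414 -0.1236 z0.056 [52 52 50]
415 -0.1248 z0.063 [68 70 72] | 416 -0.1277 z0.059 [125  58  56] | 417 -0.1305 z0.055 [149  49  49]
418 -0.1320 z0.060 [90 88 60] | 419 -0.1348 z0.056 [ 60 109  67] | 420 -0.1366 z0.059 [58 97 64]
421 -0.1380 z0.063 [73 72 71] | 422 -0.1409 z0.059 [76 73 75] | 423 -0.1436 z0.056 [76 73 73]
424 -0.1459 z0.056 [73 72 73] | 425 -0.1475 z0.059 [76 74 76] | 426 -0.1498 z0.059 [69 66 68]
427 -0.1514 z0.062 [71 68 68] | 428 -0.1546 z0.056 [71 71 72] | 429 -0.1564 z0.059 [71 67 68]
430 -0.1591 z0.056 [110 107 109] | 431 -0.1621 z0.051 [93 92 94] | 432 -0.1637 z0.055 [110 106 109]

366 [ 0.4711 -0.0173  0.0542] [144 117  90]
372 [ 0.4705 -0.0303  0.0582] [145 120  90]
378 [ 0.4705 -0.0438  0.0561] [108  89  69]
384 [ 0.4703 -0.0572  0.0559] [142 115  87]
390 [ 0.4704 -0.0709  0.0523] [143 117  88]
396 [ 0.4702 -0.0843  0.052 ] [140 115  87]
402 [ 0.4694 -0.0967  0.0592] [138 113  85]
408 [ 0.4697 -0.1108  0.0529] [145 118  91]
handle [([0.4719, -0.0675, 0.0474], 0.71)]
orange 11 [[0.473, -0.1295, 0.0624], [0.4712, -0.1278, 0.0588], [0.471, -0.1298, 0.0601], [0.4689, -0.1277, 0.0588], [0.4692, -0.1305, 0.0549], [0.467, -0.128, 0.0558], [0.4672, -0.1309, 0.0516], [0.4644, -0.1272, 0.0605], [0.4647, -0.1303, 0.0553], [0.4627, -0.1305, 0.0531], [0.4565, -0.0338, 0.0356]]
```

About 5 mm of green shows, with red outside and white gone, so compression is about 9 mm. A short hold will check stability before I hand in.

```bash
python3 -m jog '[{"fingers":0.042,"x":0,"y":0,"z":0,"rx":0,"ry":0,"rz":0},{"fingers":0.042,"x":0,"y":0,"z":0,"rx":0,"ry":0,"rz":0},{"fingers":0.042,"x":0,"y":0,"z":0,"rx":0,"ry":0,"rz":0},{"fingers":0.042,"x":0,"y":0,"z":0,"rx":0,"ry":0,"rz":0}]' && python3 -c "
from h import *
tail(); print(r.hand_in())"
```

```text
clock: 21.5
tcp_pos: [0.4674, -0.3303, 0.03]
orientation: [2.242, 2.196, 0.0]
contact_force: [-2.3, 1.5, 9.9]
grip_width: 0.0423
gripper_force: 9.0
tail y -0.2609 z 0.0541 w 0.0418 g 9.0 F [-2.3  2.6  8.7] t 21.55
the job is handed in; nothing more can be done
None
```

I handed the job in at 21.6 s with the levers still squeezed: the handle is seated with the keeper closed when last measured, before pumping, and the pad is about 9 mm in (mid-green, white in, red out); one brief 67 N spike came while pressing the handle home.

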